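# Set up the oil can for refilling at the tea stall

### The job

Get the small aluminium oil can ready for refilling: lift the knobbed stopper out of its mouth and set it down in the steel plate, then pick up the steel funnel that lies on its side and stand it upright in the mouth of the can, its cone fully home in the flared neck, and let go. Set things down rather than drop them, keep the can standing where it is, and leave everything else on the counter undisturbed.

Things in the scene. Friction and masses are not known exactly. Their poses are not given: they have to be found in the camera images.
- oil_can: Aluminium oil can, loose, empty, 0.7 kg, upright on the counter: body 112 mm across to 78 mm high, shoulder sloping in to a neck 35 mm across, flared round mouth on top. Origin: centre of its underside; z up, x towards its thin curved spout (reaches 110 mm from the axis, 126 mm high); opposite (-x) a bent-rod handle (94 mm from the axis, 100 mm high).
- can_lip (a point): Centre of the can's round mouth at lip height, 140 mm above its underside. Lip 59 mm across outside. The mouth is a cone, wall 30 degrees from the axis: bore 52 mm at the lip, 29 mm at the throat 20 mm lower; then a 29 mm bore for 14 mm, then the hollow body (free to 85 mm below the lip).
- stopper: Aluminium stopper, 0.1 to 0.16 kg, 66 mm tall, at first sitting loosely by its weight in the can's mouth, its origin 122 mm above the can's underside. Origin: centre of its underside; z up. From below: a tapered plug 20 mm high (31 to 54 mm across) matching the mouth, a flange 62 mm across (top 24.5 mm up), a thin neck, a round knob 28 mm across from 41 to 66 mm up.
- knob (a point): Middle of the stopper's knob, on its axis, 54 mm above the stopper's underside: the place to grip it (28 mm across).
- stopper_mid (a point): Point on the stopper's axis 25 mm above its underside, near its centre of mass; used to judge that the stopper is in the plate.
- plate: Round steel plate (thali), loose, 0.28 kg, 180 mm across its rim, 18 mm high, with a flat floor 155 mm across and 3 mm thick. Origin: centre of its underside; z up.
- funnel: Steel strainer funnel, 0.11 to 0.18 kg, 118 mm long, round. Origin: stem's tip; z along the axis to the wide mouth. Stem 14 mm across at the tip, 23 mm at 48 mm; cone (wall 30 degrees from the axis) to 60 mm across at 80 mm; straight collar 60 mm across from 80 to 118 mm, thin rim 63 mm. It starts lying on its side on the counter, stem's tip down, axis rising 16 degrees to the mouth.
- collar_mid (a point): Point on the funnel's axis in the middle of its straight collar (60 mm across, 38 mm long), 99 mm from the stem's tip: the place to grip it, across its diameter. The mouth faces roughly towards the robot at the start. The centre of mass is about 67 mm from the tip.
- funnel_seat (a point): Point on the funnel's axis 73 mm from the stem's tip, where its cone is 52 mm across. Fully home, this point coincides with can_lip: the tip is then 73 mm below the lip and the collar's lower edge 7 mm above it.
- tea_glass0: Bystander: clear tea glass, 62 mm across, 85 mm high. Origin: centre of its underside.
- tea_glass1: Bystander: another clear tea glass, the same.
- tumbler: Bystander: steel tumbler, 72 mm across, 105 mm high. Origin: centre of its underside.
- clay_cup: Bystander: terracotta tea cup, 82 mm across, 72 mm high. Origin: centre of its underside.
- sugar_tin: Bystander: lidded aluminium tin, 95 mm across, 100 mm high with its knob. Origin: centre of its underside.
- spoon: Bystander: steel spoon, 170 mm long, lying flat. Origin: under its middle.
Mind the look-alikes: they are no part of the job. What is shaped like the stopper but green is not meant.

How it is judged:
By the outcome, as a careful person would: the job done as asked, in the order asked, and still so for the second after the job is handed in, with the robot touching nothing.
It also fails if it takes over 64 s, if anything falls off the work surface, if the arm or the gripper's body presses on something with over 40 N, if the wrist force passes 120 N, or if a joint passes its speed limit or range.

### The arm

A 7-joint arm with a two-finger parallel gripper is mounted at the origin on the work surface. World frame = base frame: x ahead of the robot, y to its left, z up, the work surface at z = 0. Lengths are in m, angles in rad, forces in N, time in s.
With the tool pointing down it reaches from about 0.4 to 0.85 m from the base axis. Payload 10.4 kg.
Tool frame: the origin (TCP) lies at the very end of the fingers, on their centre line; the grasp point (between the pads) lies 19 mm behind it (r.pinch_z is the distance from the TCP to the grasp point, in m); z points along the fingers, y is the line along which they close (so a half turn about z gives the same grasp; the last joint's range is limited). The gripper opens to 87 mm and grips with 3 to 60 N. Pads are 19 mm wide; open, the fingers measure 117 mm over their backs; the gripper's body (75 mm by 190 mm) begins 51 mm behind the grasp point.
Start: joints at [1.314, 0.332, -0.065, 1.46, 0.022, 1.35, -0.088], TCP at [0.145, -0.608, 0.223] pointing down, gripper open.
Joint ranges: [-2.6, 2.6], [-0.5, 2.12], [-1.47, 1.34], [0.16, 2.42], [-1.27, 4.41], [0.06, 2.06], [-2.6, 2.6]. Speed limits (rad/s): [2.22, 2.22, 2.79, 2.79, 3.14, 3.14, 3.14].

### API

Orientations are given as a unit quaternion [x, y, z, w].
In Python, from bench import sensors, vision, r gives the robot as it stands.
- The arm moves only by the shell command python3 -m crank 'ROWS' [OPENING] [FORCE]. ROWS is JSON, a list of rows, each a list of 2 entries, a list of its own where there are three numbers: the shift along the tool's x, y, z normalised to -1 to 1, where 1 is 3 cm, then the turn about the tool's z normalised to -1 to 1, where 1 is 8 degrees. A call has 1 to 12 rows; each row shifts and turns the commanded pose from where the row before left it, along the tool's axes as they then stand; what a row does not reach is not made up. A row lasts 1/8 s, in which the tool goes at most 62.5 mm and 10.7 degrees, less where a joint would pass 70% of its speed; a pose out of reach is approached as far as the arm can. A call with a number of a shift or a turn outside -1 to 1 is refused whole. A call with a gripper value outside its range is refused whole. OPENING is the opening, from 0 (shut) to 1 (fully open), set as the call begins (- or left out, the last holds). The fingers move at their own pace and stop on an object; FORCE is the grip in N (left out, the last holds). Time passes only in rows, so rows that do not move let the fingers close. It gives the time, the measured TCP pose, the force, the opening and the grip force at its end, in the units of the state.
- sensors.read_state(): the state, without advancing time (a new reading comes with each control period).
- vision.camera(name): name is "side" or "top" or "wrist"; returns the picture (420x560x3 uint8, red, green, blue); there is no depth.
- vision.camera_model(name): a dict with "vertical_fov" (degrees; the focal length in pixels is half the picture's height over the tangent of half this angle, whatever the lens; pixels are square), "cx", "cy" (the principal point, pixels), "camera_from_world" (4x4, takes a point from world to camera coordinates); the wrist camera has in their place "hand_eye" (4x4, takes a point from camera to tool coordinates, whose origin is the TCP and whose axes are the flange's). Camera axes: x right, y down, z forward; pixel columns grow to the right and rows downward; lengths in m; the calibration is good to about 2 mm. A picture is of the moment at which its call begins: read the wrist's pose just before it. camera_model takes no time and is no camera call.
- r.close_job(): hands the job in; it is judged then, once.
The state is a dict: "time": time; "joint_positions": joint angles; "joint_vel": joint speeds; "joint_torque": joint torques, N m; "ee_pos": TCP position; "eef_rot": TCP orientation; "ft_force": force on the tool from outside, world axes, zero at the start; "torque": the same for the moment, N m; "width": finger opening in m; "grip_force": force on a finger pad.
Only numpy, scipy, OpenCV 4.12 (cv2) and the standard library are available. Lean on these libraries where they do the work, as an engineer would, in place of code of your own. Each camera call takes 0.05 s, during which the arm holds its last target. There are 200 camera calls.

## Working session

There is one attempt and no reset: what is moved stays moved. The work goes in short steps, Python scripts to look and compute and a shell command to move; the robot and the scene stay as the last step left them, time stands still between calls to the robot, and variables do not carry over. Pictures are saved under pics/ and viewed, at most 10 in all, crops included, and the job is handed in when it is done.

```bash
ls; mkdir -p pics; python3 - <<'E'
from bench import sensors, vision, r
import cv2, numpy as np
np.set_printoptions(precision=4,suppress=True)
print(sensors.read_state(), r.pinch_z)
for n in ("side","top","wrist"):
    cv2.imwrite(f"pics/{n}0.png",vision.camera(n)[:,:,::-1]); print(n,vision.camera_model(n))
E
```

```text
pics
{'time': 0.0, 'joint_positions': array([ 1.3144,  0.3328, -0.0647,  1.4609,  0.0216,  1.3499, -0.0885]), 'joint_vel': array([ 0.0002, -0.0017,  0.0002,  0.0012, -0.0005,  0.0011, -0.0018]), 'joint_torque': array([ -0.0006, -62.3255,   0.0241, -38.9884,  -0.0613,   0.0401,
         0.0001]), 'ee_pos': array([ 0.1447, -0.6076,  0.2218]), 'eef_rot': array([ 0.9932,  0.1166, -0.0001, -0.0007]), 'ft_force': array([0.2475, 0.1674, 0.6903]), 'torque': array([-0.037 ,  0.0013,  0.0509]), 'grip_force': 0.0, 'width': 0.08757567828199274} 0.0187
side {'vertical_fov': 53.5350329258154, 'cx': 278.7342161969791, 'cy': 211.71002846984362, 'camera_from_world': array([[ 0.9907, -0.1357,  0.0107, -0.4914],
       [-0.0888, -0.7039, -0.7047,  0.166 ],
       [ 0.1032,  0.6972, -0.7094,  0.8558],
       [ 0.    ,  0.    ,  0.    ,  1.    ]])}
top {'vertical_fov': 47.41831624960834, 'cx': 286.8240441804327, 'cy': 217.6463687102194, 'camera_from_world': array([[ 0.0249, -0.9997,  0.0033,  0.0314],
       [-0.9979, -0.025 , -0.0605,  0.487 ],
       [ 0.0606, -0.0017, -0.9982,  1.1631],
       [ 0.    ,  0.    ,  0.    ,  1.    ]])}
wrist {'vertical_fov': 64.71812296317526, 'cx': 280.2815083084893, 'cy': 209.55819880875893, 'hand_eye': array([[ 0.0008, -0.9631, -0.2691,  0.0735],
       [ 1.    ,  0.0012, -0.0011,  0.0011],
       [ 0.0014, -0.2691,  0.9631, -0.1622],
       [ 0.    ,  0.    ,  0.    ,  1.    ]])}
```

View pics/side0.png

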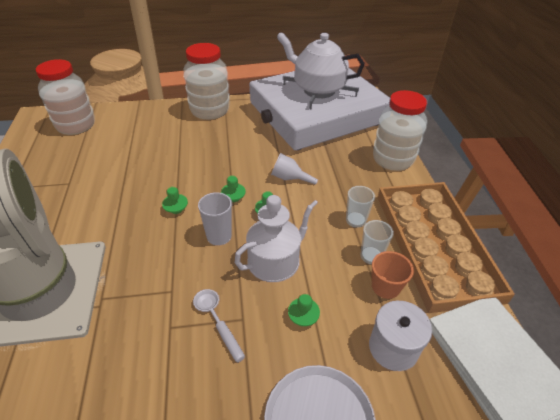

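View pics/top0.png

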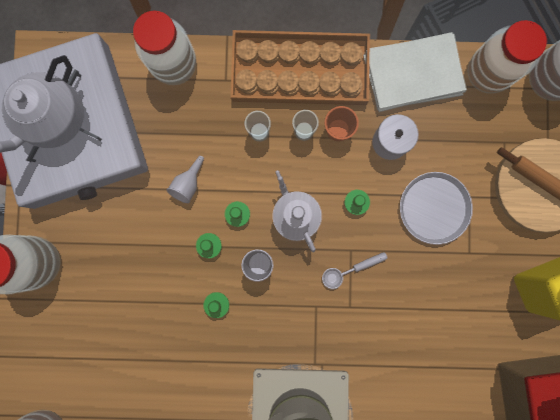

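Side: can with aluminium stopper at (273,240), knob at (274,203). Top: can at (297,216), funnel at (187,182) with its tip at (201,158), plate at (436,208). Four green stopper look-alikes stand on the counter at top (237,214), (208,246), (216,306) and (357,203). The one meant is the grey one in the can's mouth. I'll enlarge to confirm.

```bash
python3 - <<'E'
import cv2,numpy as np
t=cv2.imread("pics/top0.png");s=cv2.imread("pics/side0.png")
def c(i,u,v,w,h): return cv2.resize(i[v:v+h,u:u+w],(400,300),interpolation=cv2.INTER_CUBIC)
cv2.imwrite("pics/crop1.png",np.vstack([np.hstack([c(t,255,165,100,75),c(t,150,145,80,60)]),np.hstack([c(s,225,190,120,90),c(s,260,145,80,60)])]))
E
```

```text
(no output)
```

View pics/crop1.png

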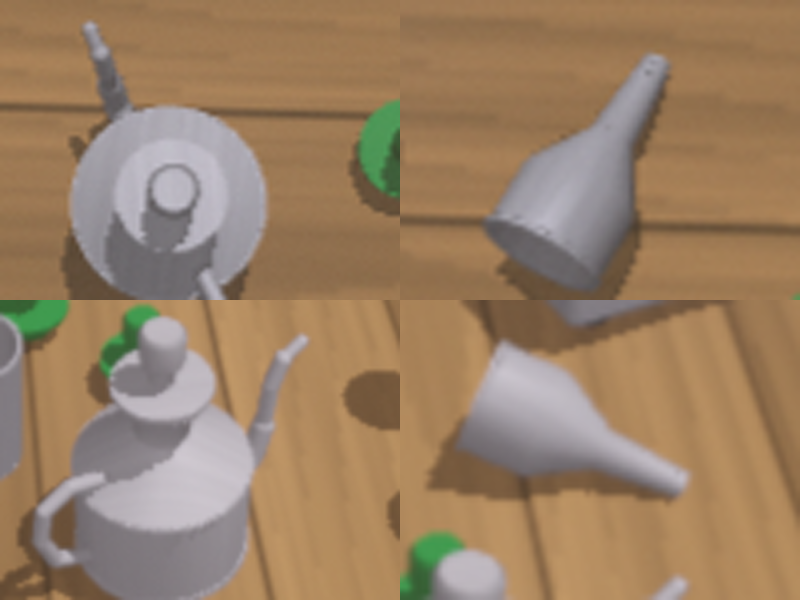

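Confirmed: the grey stopper sits in the can; knob at top (298.5,212), side (274,203.5). Funnel in top: tip (201,157.4), mouth centre about (178.7,196).

```bash
cat > h.py <<'E'
import numpy as np, cv2
from bench import sensors, vision, r
from scipy.spatial.transform import Rotation as R
np.set_printoptions(precision=4,suppress=True)
def ray(n,u,v,st=None):
    m=vision.camera_model(n); f=210/np.tan(np.radians(m["vertical_fov"])/2)
    d=np.array([(u-m["cx"])/f,(v-m["cy"])/f,1])
    if n=="wrist":
        T=np.eye(4);T[:3,:3]=R.from_quat(st["eef_rot"]).as_matrix();T[:3,3]=st["ee_pos"];T=T@m["hand_eye"]
    else: T=np.linalg.inv(m["camera_from_world"])
    return T[:3,3],T[:3,:3]@d
def at(n,u,v,z,st=None):
    o,d=ray(n,u,v,st); return o+d*(z-o[2])/d[2]
def tri(*rays):
    A=0;b=0
    for o,d in rays:
        d=d/np.linalg.norm(d);P=np.eye(3)-np.outer(d,d);A=A+P;b=b+P@o
    return np.linalg.solve(A,b)
def go(p,yaw=None):
    "shift (tool axes, units of 3cm) to world TCP p; turn to closing-line yaw (deg, mod 180), units of 8deg"
    s=sensors.read_state();M=R.from_quat(s["eef_rot"]).as_matrix()
    cur=np.degrees(np.arctan2(M[1,1],M[0,1]))
    out=M.T@(np.array(p)-s["ee_pos"])/.03
    t=None if yaw is None else -((yaw-cur+90)%180-90)/8
    print("shift",out,"turn",t,"closing yaw",cur)
E
python3 - <<'E'
from h import *
print("knob top",at("top",298.5,212,.18),"side",at("side",273.9,203.5,.176),"tri",tri(ray("top",298.5,212),ray("side",273.9,203.5)))
print("flange",at("top",298,213.8,.1455), "spout", at("top",277.5,171,.124))
tip=at("top",201,157.4,.0067);m=at("top",178.7,196,.0392)
print("fun",tip,m,np.linalg.norm((m-tip)[:2]),"side tip",at("side",260+(685-400)/5,145+(483-300)/5,.0067))
a=(m-tip)[:2];yaw=np.degrees(np.arctan2(a[1],a[0]));print("axis yaw",yaw, "collar_mid", tip+(m-tip)*99/118)
p=at("top",436,208,.01);print("plate",p,np.linalg.norm(p[:2]))
print("greens",[at("top",u,v,.03) for u,v in((237,214),(208,246),(357,203))])
k=at("top",298.5,212,.18); go([k[0],k[1],.25])
E
```

```text
knob top [0.4887 0.0194 0.18  ] side [0.4876 0.0204 0.176 ] tri [0.4882 0.0194 0.177 ]
flange [0.4872 0.0196 0.1455] spout [0.5839 0.0673 0.124 ]
fun [0.6319 0.2616 0.0067] [0.5304 0.3061 0.0392] 0.11079563968653672 side tip [0.6338 0.2621 0.0067]
axis yaw 156.2934711832681 collar_mid [0.5468 0.299  0.034 ]
plate [ 0.5196 -0.3254  0.01  ] 0.6130816144560172
greens [array([0.491 , 0.1649, 0.03  ]), array([0.4116, 0.2327, 0.03  ]), array([ 0.5252, -0.1264,  0.03  ])]
shift [ 15.9963 -17.6824  -0.9183] turn None closing yaw -76.60266213040298
```

```bash
python3 -m crank '[[[0.6,-0.6,-0.05],0],[[0.9,-1,-0.05],0],[[0.9,-1,-0.05],0],[[0.9,-1,-0.05],0],[[0.9,-1,-0.05],0],[[0.9,-1,-0.05],0],[[0.9,-1,-0.05],0],[[0.9,-1,-0.05],0],[[0.9,-1,-0.05],0],[[0.9,-1,-0.05],0],[[0.9,-1,-0.05],0],[[0.9,-1,-0.05],0]]' 1 20
python3 -m crank '[[[0.9,-1,-0.05],0],[[0.9,-1,-0.05],0],[[0.9,-1,-0.05],0],[[0.9,-1,-0.05],0],[[0.9,-1,-0.05],0],[[0.9,-1,-0.05],0],[[0,0,0],0]]'
python3 - <<'E'
from h import *
s=sensors.read_state(); cv2.imwrite("pics/w1.png",vision.camera("wrist")[:,:,::-1])
print(s["time"],s["ee_pos"],s["joint_positions"])
go([.488,.0195,.157])
print("stove",at("top",143,175,.06),at("top",100,40,.06))
E
```

```text
time: 1.65
ee_pos: [0.371, -0.1952, 0.2405]
eef_rot: [0.993, 0.117, -0.0, 0.0]
ft_force: [0.0, -0.3, 0.4]
width: 0.087
grip_force: 0.0
time: 2.52
ee_pos: [0.487, 0.0193, 0.2495]
eef_rot: [0.993, 0.119, 0.0, -0.001]
ft_force: [-0.3, -0.3, 0.3]
width: 0.0867
grip_force: 0.0
2.525 [0.487  0.0193 0.2495] [ 0.648   0.0668 -0.8018  1.7369  0.0476  1.3581 -1.4947]
shift [ 0.0671 -0.059   3.0758] turn None closing yaw -76.45649496427987
stove [0.5764 0.3882 0.06  ] [0.9025 0.5062 0.06  ]
```

View pics/w1.png

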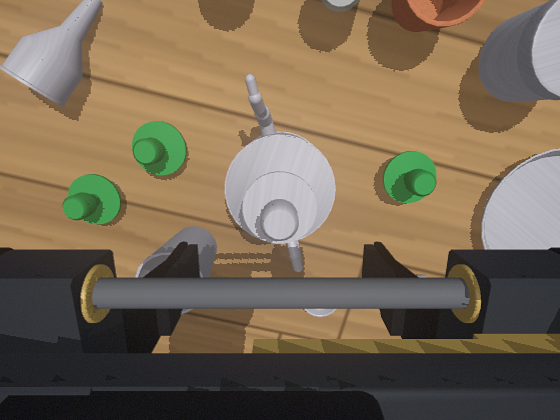

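The wrist picture shows the knob at (279,219), centred between the fingers, with the can's spout pointing ahead. I descend to grip.

```bash
python3 - <<'E'
from h import *
s=sensors.read_state();print(at("wrist",279,219,.184,s))
E
python3 -m crank '[[[0.07,-0.03,0.7],0],[[0,0,0.8],0],[[0,0,0.8],0],[[0,0,0.5],0],[[0,0,0.25],0],[[0,0,0],0]]'
python3 -m crank '[[[0,0,0],0],[[0,0,0],0],[[0,0,0],0],[[0,0,0],0],[[0,0,0],0]]' 0.2 20
```

```text
[0.4893 0.0181 0.184 ]
time: 3.32
ee_pos: [0.4883, 0.0173, 0.1581]
eef_rot: [0.993, 0.116, -0.0, 0.0]
ft_force: [0.7, 0.4, 0.1]
width: 0.0871
grip_force: 0.0
time: 3.95
ee_pos: [0.4884, 0.0175, 0.1581]
eef_rot: [0.993, 0.117, 0.0, 0.0]
ft_force: [0.1, -0.1, 0.9]
width: 0.0451
grip_force: 0.0
```

```bash
python3 -m crank '[[[0,0,0],0],[[0,0,0],0],[[0,0,0],0],[[0,0,0],0]]' 
python3 -m crank '[[[0,0,-0.2],0],[[0,0,-0.3],0],[[0,0,-0.5],0],[[0,0,-0.7],0],[[0,0,-0.7],0],[[0,0,0],0]]'
python3 -c "
from h import *
cv2.imwrite('pics/w2.png',vision.camera('wrist')[:,:,::-1])
go([.52,-.3254,.22])"
```

```text
time: 4.45
ee_pos: [0.4884, 0.0179, 0.1582]
eef_rot: [0.993, 0.117, 0.0, -0.0]
ft_force: [-1.1, 1.9, 3.1]
width: 0.0271
grip_force: 20.0
time: 5.2
ee_pos: [0.4894, 0.0174, 0.232]
eef_rot: [0.993, 0.116, 0.002, 0.001]
ft_force: [-0.8, 0.1, -2.9]
width: 0.027
grip_force: 20.0
shift [-1.6297 11.3544  0.366 ] turn None closing yaw -76.61840548366511
```

```bash
python3 -m crank '[[[-0.1,0.6,0],0],[[-0.15,0.95,0],0],[[-0.15,1,0],0],[[-0.15,1,0],0],[[-0.15,1,0],0],[[-0.15,1,0],0],[[-0.15,1,0],0],[[-0.15,1,0],0],[[-0.15,1,0],0],[[-0.15,1,0],0],[[-0.15,1,0],0],[[-0.15,0.8,0],0]]'
python3 -m crank '[[[0,0,0],0],[[0,0,0],0]]'
python3 - <<'E'
from h import *
s=sensors.read_state()
cv2.imwrite('pics/w3.png',vision.camera('wrist')[:,:,::-1])
go([.517,-.3254,.041])
E
```

```text
time: 6.75
ee_pos: [0.515, -0.3284, 0.2288]
eef_rot: [0.993, 0.116, -0.001, -0.0]
ft_force: [0.4, -0.4, -0.8]
width: 0.0276
grip_force: 20.0
time: 7.0
ee_pos: [0.5162, -0.3252, 0.2297]
eef_rot: [0.993, 0.117, -0.0, -0.0]
ft_force: [0.4, 0.5, -1.9]
width: 0.0273
grip_force: 20.0
shift [0.0178 0.0235 6.2996] turn None closing yaw -76.52456076099118
```

View pics/w3.png

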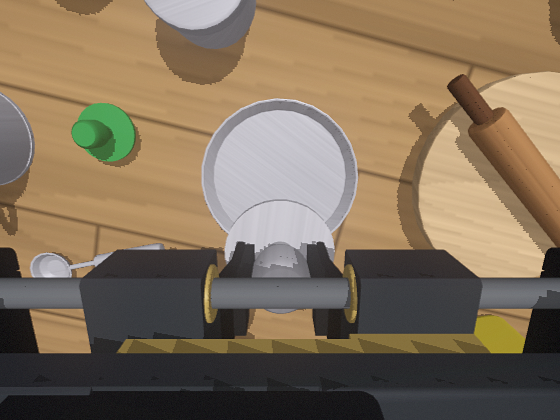

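The plate, rim centre (279,175), lies ahead of the held stopper at (280,230), which hangs upright.

```bash
python3 -c "
from h import *
print(at('wrist',279,175,.018,sensors.read_state()))"
python3 -m crank '[[[0,0,0.7],0],[[0,0,1],0],[[0,0,1],0],[[0,0,1],0],[[0,0,0.9],0],[[0,0,0.6],0],[[0,0,0.45],0],[[0,0,0.2],0],[[0,0,0.15],0],[[0,0,0.1],0],[[0,0,0],0]]'
```

```text
[ 0.5257 -0.3217  0.018 ]
time: 8.43
ee_pos: [0.5163, -0.326, 0.0472]
eef_rot: [0.993, 0.117, 0.0, 0.0]
ft_force: [0.5, 0.3, -1.3]
width: 0.0276
grip_force: 20.0
```

```bash
python3 -m crank '[[[0.2,-0.1,0.1],0],[[0,0,0.06],0],[[0,0,0.05],0],[[0,0,0],0]]'; python3 -m crank '[[[0,0,0.04],0],[[0,0,0.03],0],[[0,0,0],0]]'
```

```text
time: 8.93
ee_pos: [0.5211, -0.3217, 0.0406]
eef_rot: [0.993, 0.117, -0.0, -0.0]
ft_force: [0.3, -0.1, -1.6]
width: 0.0274
grip_force: 20.0
time: 9.3
ee_pos: [0.5214, -0.3217, 0.0389]
eef_rot: [0.993, 0.117, 0.0, 0.0]
ft_force: [-0.3, -0.3, 1.0]
width: 0.0276
grip_force: 20.0
```

Contact with the plate is felt, so I release.

```bash
python3 -m crank '[[[0,0,0],0],[[0,0,0],0],[[0,0,0],0],[[0,0,0],0],[[0,0,0],0]]' 1; python3 -m crank '[[[0,0,-0.3],0],[[0,0,-0.8],0],[[0,0,-1],0],[[0,0,-1],0],[[0,0,-1],0],[[0,0,-1],0],[[0,0,-1],0],[[0,0,0],0]]'
python3 - <<'E'
from h import *
cv2.imwrite('pics/w4.png',vision.camera('wrist')[:,:,::-1])
go([.5468,.299,.22],66.3)
E
```

```text
time: 9.93
ee_pos: [0.5213, -0.3216, 0.0386]
eef_rot: [0.993, 0.117, -0.0, 0.0]
ft_force: [-0.7, 0.5, 0.1]
width: 0.0693
grip_force: 0.0
time: 10.92
ee_pos: [0.5225, -0.3219, 0.225]
eef_rot: [0.993, 0.117, 0.002, 0.002]
ft_force: [-0.4, 1.7, -0.9]
width: 0.087
grip_force: 0.0
shift [  5.6065 -19.9336   0.0752] turn 4.637814078150278 closing yaw -76.59748737479777
```

View pics/w4.png

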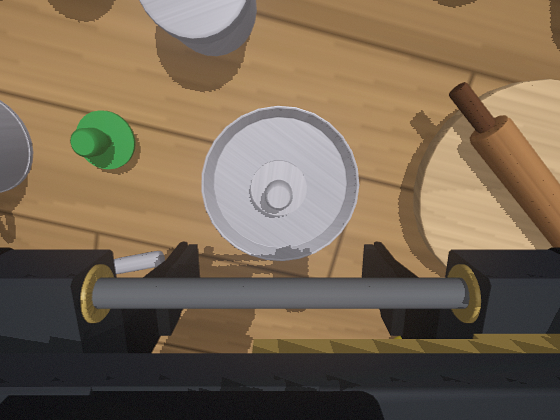

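The stopper stands upright inside the plate, at (279,193). Next I go to the funnel.

```bash
python3 -m crank '[[[0.1,-0.5,0],0],[[0.3,-1,0],0],[[0.3,-1,0],0],[[0.3,-1,0],0],[[0.3,-1,0],0],[[0.3,-1,0],0],[[0.3,-1,0],0],[[0.3,-1,0],0],[[0.3,-1,0],0],[[0.3,-1,0],0],[[0.3,-1,0],0],[[0.3,-1,0],0]]'
python3 -m crank '[[[0.3,-1,0],0],[[0.3,-1,0],0],[[0.3,-1,0],0],[[0.3,-1,0],0],[[0.2,-1,0],0],[[0.2,-0.8,0],0],[[0.1,-0.6,0],0],[[0,0,0],1],[[0,0,0],1],[[0,0,0],1],[[0,0,0],1],[[0,0,0],0.6]]'
python3 -m crank '[[[0,0,0],0],[[0,0,0],0]]'
python3 - <<'E'
from h import *
s=sensors.read_state()
cv2.imwrite('pics/w5.png',vision.camera('wrist')[:,:,::-1])
go([.5468,.299,.015],66.3)
print(s["ee_pos"],s["joint_positions"])
E
```

```text
time: 12.48
ee_pos: [0.5394, 0.0396, 0.2207]
eef_rot: [0.993, 0.117, -0.001, -0.0]
ft_force: [0.2, 0.6, -0.4]
width: 0.0871
grip_force: 0.0
time: 13.98
ee_pos: [0.545, 0.2361, 0.2207]
eef_rot: [0.979, -0.204, -0.001, 0.0]
ft_force: [-0.1, 0.1, -0.7]
width: 0.0871
grip_force: 0.0
time: 14.22
ee_pos: [0.5453, 0.2366, 0.2215]
eef_rot: [0.979, -0.202, -0.0, 0.0]
ft_force: [-1.1, -0.0, -0.4]
width: 0.0865
grip_force: 0.0
shift [-0.7827 -1.933   6.8815] turn 0.042622018413041474 closing yaw -113.35902385269567
[0.5453 0.2366 0.2215] [ 0.0129  0.3282 -0.6216  1.5209  0.1936  1.355  -2.6032]
```

View pics/w5.png

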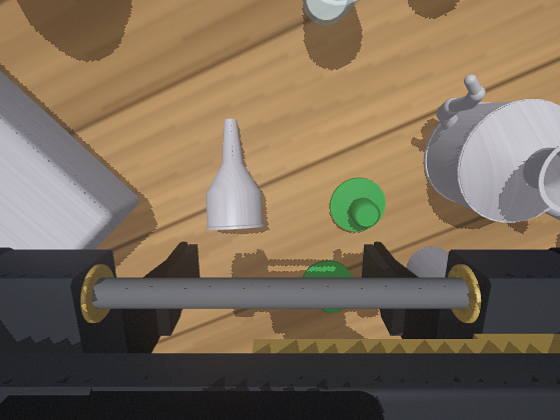

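Joint 7 has run to its end, so I turn half a turn the other way, which gives the same grasp. In the picture the funnel's tip is at (231,121), its mouth edges at (207,229) and (264,227), and the stove's corner at (138,200).

```bash
python3 - <<'E'
from h import *
s=sensors.read_state()
t=at('wrist',231,121,.0067,s);l=at('wrist',207,229,.0392,s);rr=at('wrist',264,227,.0392,s);m=(l+rr)/2
print(t,m,np.linalg.norm((m-t)[:2]),"rim",np.linalg.norm(l-rr),"axis yaw",np.degrees(np.arctan2(*(m-t)[1::-1])), "collar",t+(m-t)*99/118)
print("stove corner", [at('wrist',138,200,z,s) for z in (.03,.05,.07)])
E
python3 -m crank '[[[0,0,0],-1],[[0,0,0],-1],[[0,0,0],-1],[[0,0,0],-1],[[0,0,0],-1],[[0,0,0],-1],[[0,0,0],-1],[[0,0,0],-1],[[0,0,0],-1],[[0,0,0],-1],[[0,0,0],-1],[[0,0,0],-1]]'
python3 -c "
from h import *
print(sensors.read_state()['joint_positions']);go([.5468,.299,.1],66.3)"
```

```text
[0.6305 0.2582 0.0067] [0.5247 0.2982 0.0392] 0.11308334244533336 rim 0.06264741838986687 axis yaw 159.25282242048027 collar [0.5417 0.2918 0.034 ]
stove corner [array([0.5941, 0.3852, 0.03  ]), array([0.5952, 0.3751, 0.05  ]), array([0.5963, 0.365 , 0.07  ])]
time: 15.78
ee_pos: [0.5457, 0.2361, 0.2216]
eef_rot: [0.805, 0.594, 0.0, -0.0]
ft_force: [0.9, 0.3, -0.5]
width: 0.0868
grip_force: 0.0
[ 0.2022  0.3935 -0.8825  1.511   0.306   1.3817 -0.9996]
shift [ 2.0131 -0.5819  4.0536] turn -10.430601222265999 closing yaw -17.144809778127982
```

```bash
python3 -m crank '[[[0,0,0],-1],[[0,0,0],-1],[[0,0,0],-1],[[0,0,0],-1],[[0,0,0],-1],[[0,0,0],-1],[[0,0,0],-1],[[0,0,0],-1],[[0,0,0],-1],[[0,0,0],-1],[[0,0,0],-0.3],[[0,0,0],0]]'
python3 - <<'E'
from h import *
s=sensors.read_state()
go([.58,.28,.20],68); print(s["joint_positions"])
E
```

```text
time: 17.27
ee_pos: [0.5458, 0.236, 0.2217]
eef_rot: [0.217, 0.976, 0.0, -0.0]
ft_force: [-0.1, -0.2, 0.4]
width: 0.0872
grip_force: 0.0
shift [-0.4113  1.8097  0.724 ] turn -0.38106385775254736 closing yaw 64.95148913797962
[ 0.3619  0.5005 -1.1457  1.5037  0.4567  1.4313  0.333 ]
```

```bash
python3 -m crank '[[[0.15,0.4,0],-0.38],[[0.22,0.8,0],0],[[0.22,0.7,0],0],[[0,0,0],0],[[0,0,0],0]]'
python3 - <<'E'
from h import *
s=sensors.read_state()
cv2.imwrite('pics/w6.png',vision.camera('wrist')[:,:,::-1])
print(s["ee_pos"]);go([.544,.2955,.015],68)
print("stove tri",tri(ray("top",143,175)),) if 0 else 0
E
```

```text
time: 17.9
ee_pos: [0.5513, 0.2957, 0.2215]
eef_rot: [0.19, 0.982, -0.0, -0.0]
ft_force: [0.3, -0.1, 0.4]
width: 0.0873
grip_force: 0.0
[0.5513 0.2957 0.2215]
shift [ 0.2375 -0.0813  6.8853] turn 0.0034290296159955602 closing yaw 68.02743223692796
```

View pics/w6.png

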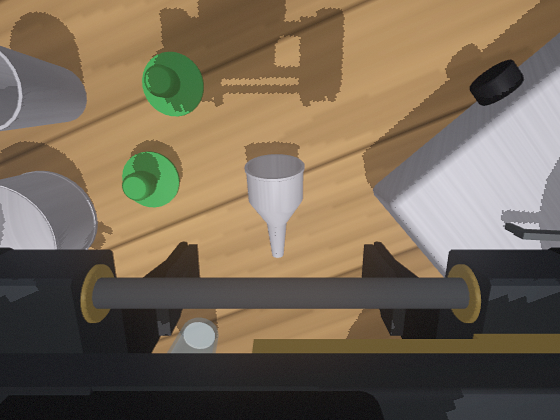

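Funnel: mouth ellipse edges at (245,165) and (304,165), tip (278,256), collar between the fingers. The stove's top corner is at (391,197) and its base corner at (373,186).

```bash
python3 - <<'E'
from h import *
s=sensors.read_state()
t=at('wrist',278,256,.0067,s);l=at('wrist',245,165,.0392,s);rr=at('wrist',304,165,.0392,s);m=(l+rr)/2
print(t,m,np.linalg.norm((m-t)[:2]),"rim",np.linalg.norm(l-rr),"axis yaw",np.degrees(np.arctan2(*(m-t)[1::-1])), "collar",t+(m-t)*99/118)
M=R.from_quat(s["eef_rot"]).as_matrix()
print("base corner",at('wrist',373,186,0,s));o,d=ray('wrist',391,197,s);b=at('wrist',373,186,0,s)
for z in (.04,.05,.06,.07,.08): p=at('wrist',391,197,z,s); print(z,p,np.linalg.norm((p-b)[:2]),"tool",M.T@(p-s["ee_pos"]))
E
```

```text
[0.6351 0.258  0.0067] [0.5258 0.2985 0.0392] 0.11658168560479497 rim 0.06137626505577952 axis yaw 159.6685913544288 collar [0.5434 0.292  0.034 ]
base corner [0.597  0.3942 0.    ]
0.04 [0.6037 0.4009 0.04  ] 0.009431453013697565 tool [-0.0088  0.1176  0.1815]
0.05 [0.6001 0.3986 0.05  ] 0.005382132127245378 tool [-0.0064  0.1141  0.1715]
0.06 [0.5966 0.3963 0.06  ] 0.0020511620409607917 tool [-0.004   0.1107  0.1615]
0.07 [0.5931 0.394  0.07  ] 0.0038304130846473173 tool [-0.0016  0.1072  0.1515]
0.08 [0.5896 0.3917 0.08  ] 0.007769281966655945 tool [0.0008 0.1038 0.1415]
```

```bash
python3 -c "
from h import *
go([.5435,.292,.0155],69.5)"
python3 -m crank '[[[0.13,-0.13,0.6],-0.2],[[0.1,0,1],0],[[0,0,1],0],[[0,0,1],0],[[0,0,1],0],[[0,0,0.9],0],[[0,0,0.7],0],[[0,0,0.4],0],[[0,0,0.2],0],[[0,0,0],0]]'
python3 -c "
from h import *
s=sensors.read_state();print(s['ft_force']);go([.5435,.292,.0155],69.5)"
```

```text
shift [ 0.2093 -0.1957  6.8687] turn -0.18407097038400444 closing yaw 68.02743223692796
time: 19.2
ee_pos: [0.5436, 0.2946, 0.0179]
eef_rot: [0.177, 0.984, 0.0, 0.0]
ft_force: [0.1, 0.2, -0.1]
width: 0.087
grip_force: 0.0
[ 0.0807  0.1946 -0.0705]
shift [-0.0278 -0.0838  0.0783] turn 0.01703119617787685 closing yaw 69.63624956942301
```

```bash
python3 -m crank '[[[-0.03,-0.08,0.08],0],[[0,0,0],0],[[0,0,0],0],[[0,0,0],0],[[0,0,0],0],[[0,0,0],0]]' 0.55 5
python3 -m crank '[[[0,0,-0.2],0],[[0,0,-0.4],0],[[0,0,-0.5],0],[[0,0,-0.6],0],[[0,0,-0.6],0],[[0,0,-0.6],0],[[0,0,-0.5],0],[[0,0,0],0],[[0,0,0],0]]'
python3 -c "
from h import *
cv2.imwrite('pics/w7.png',np.hstack([vision.camera('wrist')[100:380,80:480],cv2.resize(vision.camera('side')[60:200,200:400],(400,280))])[:,:,::-1])"
```

```text
time: 19.95
ee_pos: [0.5435, 0.292, 0.0154]
eef_rot: [0.177, 0.984, -0.0, 0.0]
ft_force: [-0.2, -0.0, 2.1]
width: 0.0596
grip_force: 5.0
time: 21.08
ee_pos: [0.5433, 0.2917, 0.1166]
eef_rot: [0.177, 0.984, -0.0, -0.0]
ft_force: [0.4, 0.2, -1.3]
width: 0.0603
grip_force: 5.0
```

View pics/w7.png

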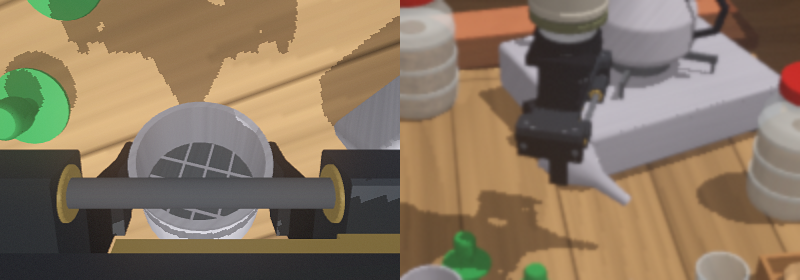

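The wrist view shows the mouth turned partly up. The side view shows the stem still slanting ahead, tip at (625,205). I lower it near the counter and loosen the grip so it can swing plumb.

```bash
cat >> h.py <<'E'
def project_wrist(P):
    m=vision.camera_model("wrist"); f=210/np.tan(np.radians(m["vertical_fov"])/2)
    q=np.linalg.inv(m["hand_eye"])@np.c_[P,np.ones(len(P))].T
    return np.c_[f*q[0]/q[2]+m["cx"],f*q[1]/q[2]+m["cy"]]
def rim(tilt):  # tool-frame rim circle; tilt = axis leans to tool +x
    t=np.radians(tilt); a=np.array([np.sin(t),0,-np.cos(t)]); e=np.array([np.cos(t),0,np.sin(t)]); y=np.array([0,1,0])
    th=np.linspace(0,2*np.pi,90)[:,None]
    return np.array([0,0,-r.pinch_z])+.019*a+.0315*(np.cos(th)*e+np.sin(th)*y)
E
python3 -m crank '[[[0,0,0.4],0],[[0,0,0.4],0],[[0,0,0],0]]'
python3 -m crank '[[[0,0,0],0],[[0,0,0],0],[[0,0,0],0],[[0,0,0],0],[[0,0,0],0],[[0,0,0],0]]' - 3
python3 - <<'E'
from h import *
im=np.ascontiguousarray(vision.camera('wrist')[:,:,::-1]);a=im.copy()
for t,c in((0,(0,0,255)),(20,(0,255,255)),(40,(255,0,255))): cv2.polylines(a,[project_wrist(rim(t)).astype(np.int32)],True,c,1)
sd=cv2.resize(vision.camera('side')[60:200,200:400],(400,280))[:,:,::-1]
cv2.imwrite('pics/w8.png',np.hstack([a[100:380,80:480],sd]))
E
```

```text
time: 21.55
ee_pos: [0.5427, 0.2914, 0.0915]
eef_rot: [0.177, 0.984, -0.001, -0.001]
ft_force: [0.1, 0.4, -0.8]
width: 0.0601
grip_force: 5.0
time: 22.3
ee_pos: [0.5434, 0.292, 0.0932]
eef_rot: [0.177, 0.984, -0.0, 0.0]
ft_force: [-0.5, -0.1, -1.5]
width: 0.06
grip_force: 3.0
```

View pics/w8.png

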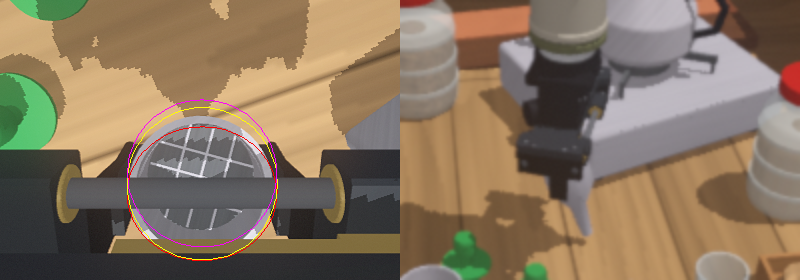

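The funnel has swung nearly plumb: rim top at row 115 against a predicted 127 for upright, about 12 degrees off. A few small jiggles, then check.

```bash
python3 -m crank '[[[0.3,0,0],0],[[-0.3,0,0],0],[[0.3,0,0],0],[[-0.3,0,0],0],[[0,0,-0.4],0],[[0,0,-0.7],0],[[0,0,-0.9],0],[[0,0,-1],0],[[0,0,-1],0],[[0,0,-0.9],0],[[0,0,-0.6],0],[[0,0,0],0]]'
python3 - <<'E'
from h import *
im=np.ascontiguousarray(vision.camera('wrist')[:,:,::-1]);cv2.imwrite('pics/w9raw.png',im)
s=cv2.cvtColor(im[195:320,200:370],cv2.COLOR_BGR2HSV)
for t in (0,5,10,15,20): print(t,project_wrist(rim(t))[:,1].min())
cv2.imwrite('pics/s9.png',vision.camera('side')[:,:,::-1])
print(np.c_[np.arange(195,240),im[195:240,281]][::2].tolist())
go([.488,.0195,.255])
E
```

```text
time: 23.9
ee_pos: [0.5437, 0.2926, 0.2599]
eef_rot: [0.177, 0.984, 0.001, 0.001]
ft_force: [0.1, 0.9, -1.9]
width: 0.0598
grip_force: 3.0
0 226.86444034818197
5 221.00800145926465
10 215.85132678768176
15 211.41474652588857
20 207.7054176984666
[[195, 121, 170, 207], [197, 123, 172, 209], [199, 124, 172, 209], [201, 121, 172, 209], [203, 123, 171, 209], [205, 124, 174, 211], [207, 123, 171, 208], [209, 119, 167, 204], [211, 116, 163, 199], [213, 112, 159, 196], [215, 112, 157, 195], [217, 109, 109, 117], [219, 152, 148, 151], [221, 164, 158, 163], [223, 162, 158, 162], [225, 165, 159, 162], [227, 91, 91, 96], [229, 131, 128, 128], [231, 127, 124, 126], [233, 129, 127, 127], [235, 129, 125, 125], [237, 130, 127, 127], [239, 89, 91, 92]]
shift [-1.4317 -9.1499  0.0936] turn None closing yaw 69.6386980781716
```

```bash
python3 -m crank '[[[-0.05,-0.3,0],0],[[-0.1,-0.7,0],0],[[-0.15,-0.9,0],0],[[-0.15,-1,0],0],[[-0.15,-1,0],0],[[-0.15,-1,0],0],[[-0.15,-1,0],0],[[-0.15,-1,0],0],[[-0.15,-1,0],0],[[-0.15,-0.8,0],0],[[-0.1,-0.45,0],0],[[0,0,0],0]]' - 4
python3 - <<'E'
from h import *
s=sensors.read_state()
w=np.ascontiguousarray(vision.camera('wrist')[:,:,::-1])
cv2.polylines(w,[project_wrist(rim(0)).astype(np.int32)],True,(0,0,255),1)
sd=cv2.resize(vision.camera('side')[150:290,190:360],(486,400))[:,:,::-1]
go([.4885,.0185,.255]);print(s["joint_positions"])
cv2.imwrite('pics/w10.png',np.hstack([cv2.resize(w[150:350,200:357],(314,400)),sd]))
m=vision.camera_model("side");f=210/np.tan(np.radians(m["vertical_fov"])/2)
for p in ([.4885,.0185,.14],[.4885,.0185,.175],[.4885,.0185,.122],[.4885,.0185,.30],s["ee_pos"],):
    q=(m["camera_from_world"]@np.r_[p,1]);uv=[f*q[0]/q[2]+m["cx"],f*q[1]/q[2]+m["cy"]];print(p,uv,"in crop",314+(uv[0]-190)*2.859,(uv[1]-150)*2.857)
E
```

```text
time: 25.5
ee_pos: [0.4882, 0.0178, 0.2576]
eef_rot: [0.178, 0.984, -0.001, -0.0]
ft_force: [-0.8, 0.6, -1.7]
width: 0.0596
grip_force: 4.0
shift [-0.018  -0.0384  0.0969] turn None closing yaw 69.62479782957769
[ 1.1034  0.1798 -1.3323  1.7071  0.1781  1.3956  0.9555]
[0.4885, 0.0185, 0.14] [np.float64(274.45152421718956), np.float64(217.25505525770663)] in crop 555.4469077369449 192.14769287126785
[0.4885, 0.0185, 0.175] [np.float64(274.51362652250464), np.float64(204.51034620138944)] in crop 555.6244582278407 155.73605909736963
[0.4885, 0.0185, 0.122] [np.float64(274.4210282689036), np.float64(223.51347008351138)] in crop 555.3597198207955 210.02798402859202
[0.4885, 0.0185, 0.3] [np.float64(274.77106547524016), np.float64(151.67841772900454)] in crop 556.3604761937116 4.795239451765961
[0.4882 0.0178 0.2576] [np.float64(274.53881318826666), np.float64(171.31195475636136)] in crop 555.6964669052544 60.88825473892441
```

View pics/w10.png

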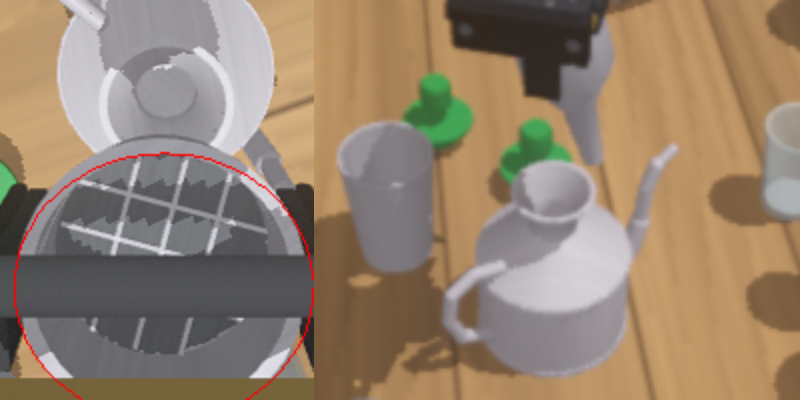

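The mouth is empty and open at side crop (553,190), matching the prediction (555,192). The stem tip, at crop (594,162), is off to the side, so I compute the offset.

```bash
python3 - <<'E'
from h import *
s=sensors.read_state();M=R.from_quat(s["eef_rot"]).as_matrix();c=s["ee_pos"]-M[:,2]*r.pinch_z
for z in (.175,.18,.185):
    p=at("side",287.9,206,z);print(p,np.linalg.norm(p-c),"tool",M.T@(p-c))
E
```

```text
[0.5133 0.0113 0.175 ] 0.10494477641759983 tool [-0.0263  0.0007  0.1016]
[0.5124 0.0063 0.18  ] 0.10044404473037852 tool [-0.0272 -0.0043  0.0966]
[0.5115 0.0012 0.185 ] 0.09626455514075394 tool [-0.0281 -0.0093  0.0916]
```

```bash
python3 -m crank '[[[0.3,-0.02,0],0],[[0.5,-0.02,0],0],[[0,0,0.3],0],[[0,0,0.5],0],[[0,0,0.5],0],[[0,0,0.4],0],[[0,0,0.2],0],[[0,0,0],0]]'
python3 - <<'E'
from h import *
sd=cv2.resize(vision.camera('side')[130:290,190:360],(510,480))[:,:,::-1]
cv2.imwrite('pics/s11.png',sd)
print(sensors.read_state()["ft_force"]); go([.4885,.0185,.147])
E
```

```text
time: 26.6
ee_pos: [0.4657, 0.027, 0.2009]
eef_rot: [0.177, 0.984, 0.0, -0.0]
ft_force: [0.9, 0.5, -1.6]
width: 0.0597
grip_force: 4.0
[-0.3913 -0.0841 -1.5797]
shift [-0.8043 -0.0025  1.8111] turn None closing yaw 69.65339675563037
```

View pics/s11.png

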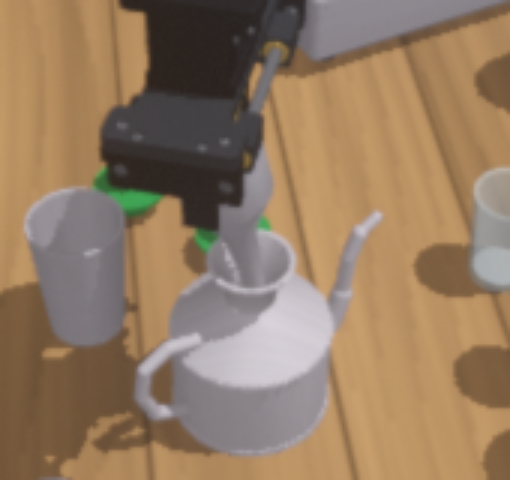

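The stem is inside the mouth at (245,260). I bring it upright against the far wall while lowering.

```bash
python3 -m crank '[[[-0.1,0,0.1],0],[[-0.15,0,0.1],0],[[-0.15,0,0.1],0],[[-0.15,0,0.1],0],[[-0.15,0,0.1],0],[[-0.1,0,0.1],0],[[0,0,0],0]]' - 3
python3 -m crank '[[[0,0,0.2],0],[[0,0,0.2],0],[[0,0,0.2],0],[[0,0,0.15],0],[[0,0,0],0]]'
python3 -c "
from h import *
go([.4885,.0185,.147])"
```

```text
time: 27.52
ee_pos: [0.4883, 0.0185, 0.183]
eef_rot: [0.177, 0.984, 0.0, -0.0]
ft_force: [-0.1, -0.1, -2.1]
width: 0.0602
grip_force: 3.0
time: 28.15
ee_pos: [0.4881, 0.0184, 0.1604]
eef_rot: [0.177, 0.984, -0.0, -0.0]
ft_force: [-0.1, -0.1, -1.5]
width: 0.0599
grip_force: 3.0
shift [-0.0129  0.0088  0.4453] turn None closing yaw 69.64056809537504
```

Going well. I ease down to the seat.

```bash
python3 -m crank '[[[0,0,0.15],0],[[0,0,0.1],0],[[0,0,0.06],0],[[0,0,0],0]]'
python3 -m crank '[[[0,0,0.05],0],[[0,0,0.05],0],[[0,0,0],0]]'
python3 - <<'E'
from h import *
w=np.ascontiguousarray(vision.camera('wrist')[:,:,::-1])
cv2.polylines(w,[project_wrist(rim(0)).astype(np.int32)],True,(0,0,255),1)
sd=cv2.resize(vision.camera('side')[150:290,190:360],(486,400))[:,:,::-1]
cv2.imwrite('pics/w12.png',np.hstack([cv2.resize(w[150:350,200:357],(314,400)),sd]))
E
```

```text
time: 28.65
ee_pos: [0.4884, 0.0188, 0.1514]
eef_rot: [0.177, 0.984, 0.0, 0.0]
ft_force: [-0.0, 3.0, 1.0]
width: 0.0603
grip_force: 3.0
time: 29.02
ee_pos: [0.4885, 0.0186, 0.1485]
eef_rot: [0.177, 0.984, 0.0, 0.0]
ft_force: [0.1, 3.9, 2.2]
width: 0.0602
grip_force: 3.0
```

View pics/w12.png

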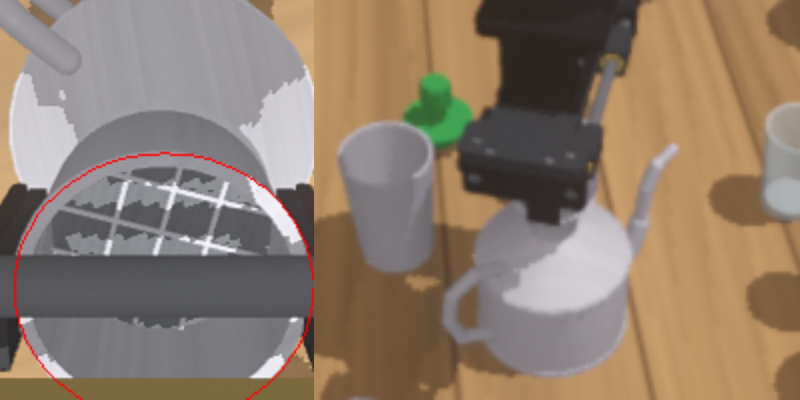

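The red upright prediction coincides with the rim, at crop (162,155). The lip and collar exterior lie beyond it at row 110, so the funnel is upright. A sideways 4 N remains, so I relieve it and finish lowering.

```bash
python3 -m crank '[[[0,0.06,0],0],[[0,0,0],0],[[0,0,0],0]]'; python3 -m crank '[[[0,0.04,0.04],0],[[0,0,0],0],[[0,0,0],0]]'
```

```text
time: 29.5
ee_pos: [0.4886, 0.0195, 0.1481]
eef_rot: [0.177, 0.984, -0.0, -0.0]
ft_force: [0.1, -0.7, -1.9]
width: 0.0599
grip_force: 3.0
time: 29.88
ee_pos: [0.4891, 0.0208, 0.1471]
eef_rot: [0.177, 0.984, -0.0, -0.0]
ft_force: [-2.8, -2.5, 1.0]
width: 0.0601
grip_force: 3.0
```

```bash
python3 -m crank '[[[0.04,-0.02,0],0],[[0,0,0.02],0],[[0,0,0],0]]'; python3 -m crank '[[[0,0,0],0],[[0,0,0],0],[[0,0,0],0],[[0,0,0],0],[[0,0,0],0],[[0,0,0],0]]' 1
python3 -m crank '[[[0,0,-0.2],0],[[0,0,-0.4],0],[[0,0,-0.6],0],[[0,0,-0.8],0],[[0,0,-1],0],[[0,0,-1],0],[[0,0,0],0]]'
python3 - <<'E'
from h import *
w=np.ascontiguousarray(vision.camera('wrist')[:,:,::-1])
t=vision.camera('top')[:,:,::-1];cv2.imwrite('pics/top13.png',t)
sd=cv2.resize(vision.camera('side')[150:290,190:360],(486,400))[:,:,::-1]
cv2.imwrite('pics/w13.png',np.hstack([cv2.resize(w[100:300,200:357],(314,400)),sd]))
E
```

```text
time: 30.25
ee_pos: [0.4883, 0.0209, 0.1469]
eef_rot: [0.177, 0.984, -0.0, 0.0]
ft_force: [-0.4, -4.7, 3.3]
width: 0.0601
grip_force: 3.0
time: 31.0
ee_pos: [0.488, 0.0211, 0.1466]
eef_rot: [0.177, 0.984, -0.0, 0.0]
ft_force: [-0.0, -0.3, -0.1]
width: 0.0869
grip_force: 0.0
time: 31.88
ee_pos: [0.4892, 0.0214, 0.2694]
eef_rot: [0.177, 0.984, -0.0, 0.002]
ft_force: [0.6, -0.5, 0.4]
width: 0.0873
grip_force: 0.0
```

View pics/w13.png

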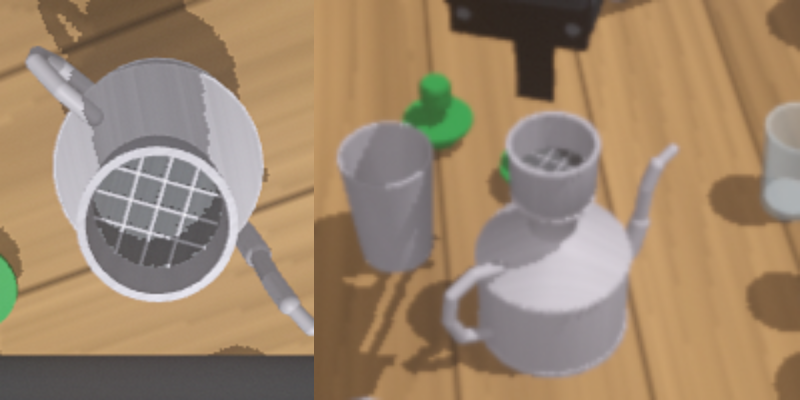

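The funnel stands upright in the mouth, rim centre at side crop (553,148) and wrist crop (158,223). The can is where it was. I check the rim's height numerically against 185 mm.

```bash
python3 - <<'E'
from h import *
s=sensors.read_state()
p=tri(ray("side",190+(553-314)/2.859,150+148/2.857),ray("wrist",279,211.5,s));print("rim centre",p)
l=at("wrist",239,211.5,.185,s);q=at("wrist",319,211.5,.185,s);print("rim dia",np.linalg.norm(l-q), s["ft_force"])
E
```

```text
rim centre [0.486  0.0203 0.1802]
rim dia 0.061164083740541615 [-0.1893 -1.3124 -0.3311]
```

```bash
python3 -c "
from bench import r
print(r.close_job())"
```

```text
the job is handed in; nothing more can be done
None
```

The job is handed in at about 32 s: the stopper stands in the plate and the funnel is upright in the can's mouth, with measured rim height 180 mm against 185 mm if fully home. Joint 7 briefly read -2.603, just past its listed -2.6 limit, and I viewed 14 pictures against the limit of 10.

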